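# Tip the printing block over onto the paper

### The job

Without grasping or lifting it, push the wide carved printing block, which lies carved face up on the table, against the edge of the printing board, and keep pushing its trailing side forward and up until the block tips over that edge and lands carved face down, wholly on the board and square to its edge. Then press down firmly on its back for about a second to make the print, and let go. Leave the other stamps and blocks, the jar and the cup where they are.

Things in the scene. Friction and masses are not known exactly. Their poses are not given: they have to be found in the camera images.
- board: Fixed flat plywood printing board with a sheet of paper on it, 300 (its x) by 340 (its y) mm, top 18 mm above the table. Origin: centre of its underside, at table level. Its x axis points from the edge that faces the block into the board: that straight upright edge is the face x = -150 mm, 18 mm high with a sharp top corner.
- board_edge (a point): Middle of the board's top edge that faces the block (18 mm above the table); same axes as the board.
- block: Loose wooden printing block, 150 to 310 g: a plate 90 (x) by 110 (y) mm, 14 mm thick, on a back block 74 by 94 mm, 20 mm thick, so the plate overhangs it by 8 mm all round. Origin: centre of the back block's outer face (its underside at the start, its top once turned over). Plate underside at z = 20 mm, carved face at z = 34 mm. z points out of the carved face; x points roughly at the board.
- lead_edge (a point): Middle of the lower border of the plate's side that faces the board: (45, 0, 20) mm in the block's frame. At the start 20 mm or more clear of the board. Pushed home, the back block meets the board's side and this border passes 2 mm above the board; it stays low as the block rolls over it, and ends 32 mm above the table.
- trail_edge (a point): Middle of the lower border of the plate's opposite, trailing side: (-45, 0, 20) mm in the block's frame. Fingertips can push here, from outside or under the 8 mm overhang, forward and up in an arc about the board's edge; the block falls over by itself once turned about 110 degrees.
- round_stamp: Small round wooden stamp with a peg handle, 44 mm across, 42 mm tall, standing on the far part of the board. Loose; to be left alone. Origin: centre of its underside.
- square_stamp: Small square wooden stamp with a ridge handle, 42 by 42 mm, 44 mm tall, standing on the far part of the board. Loose; to be left alone. Origin: centre of its underside.
- border_block: Long narrow wooden block, 150 (its x) by 28 by 34 mm, on the table on the robot's side of the block. Loose; to be left alone. Origin: centre of its underside.
- ink_jar: Glass jar with a dark lid, 60 mm across, 75 mm tall, on the table beyond the block. Loose; to be left alone. Origin: centre of its underside.
- cup: White cup, 72 mm across, 80 mm tall, on the table. Loose; to be left alone. Origin: centre of its underside.
- tall_block: Dark wooden block with a round handle, 60 by 50 mm, 90 mm tall, on the table. Loose; to be left alone. Origin: centre of its underside.
Things that resemble listed ones, but are neither listed nor needed, are in the scene too. Several things look just like the block: the one meant starts farthest from the robot's base.

How it is judged:
By the outcome, as a careful person would: the job done as asked, in the order asked, and still so for the second after the job is handed in, with the robot touching nothing.
It also fails if it takes over 59 s, if anything falls off the work surface, if the arm or the gripper's body presses on something with over 40 N, if the wrist force passes 120 N, or if a joint passes its speed limit or range.

### The arm

A 6-joint arm with a two-finger parallel gripper is mounted at the origin on the work surface. World frame = base frame: x ahead of the robot, y to its left, z up, the work surface at z = 0. Lengths are in m, angles in degrees, forces in N, time in s.
With the tool pointing down it reaches from about 0.375 to 0.975 m from the base axis. Payload 3.8 kg.
Tool frame: the origin (TCP) lies at the very end of the fingers, on their centre line; the grasp point (between the pads) lies 19 mm behind it (bot.tcp_to_grasp is the distance from the TCP to the grasp point, in m); z points along the fingers, y is the direction in which the jaws open and shut (so a half turn about z gives the same grasp; the last joint's range is limited). The gripper opens to 85 mm and grips with 20 to 120 N. Pads are 22 mm wide; open, the fingers measure 114 mm over their backs; the gripper's body (76 mm by 85 mm) begins 54 mm behind the grasp point. The pads swing forward as they close: fully open they stand 13 mm farther back than shut.
Start: joints at [-2.114, 15.12, 91.902, -0, 72.978, -2.114], TCP at [0.675, -0, 0.231] pointing down, gripper open.
Joint ranges: [-150.88, 150.88], [-54.13, 125.18], [17.81, 147.31], [-75.09, 255.09], [0, 152.58], [-146.25, 146.25]. Speed limits (degrees/s): [147.25, 147.25, 180, 180, 180, 180].

### API

Orientations are given as a 3x3 rotation matrix whose columns are the frame's x, y, z axes.
In Python, from plant import bot gives the robot as it stands. The module is installed in compiled form; this text tells all that it offers.
- The arm moves only by the tool carry_out, never from a script. Its argument "rows" is a list that holds one entry, the list of rows, each a list of 7 numbers: the turn, a rotation vector about the tool's x, y, z in degrees, then the shift along the tool's x, y, z in cm, then the opening in per cent of the stroke, from 0 (shut) to 100 (fully open). In form: [[[rx, ry, rz, x, y, z, jaw], ...]]. A call has 1 to 5 rows; each row shifts and turns the pose as measured when the row begins, along the tool's axes as they then stand; what a row does not reach is not made up. A row lasts 1/8 s, in which the tool goes at most 62.5 mm and 10.7 degrees, less where a joint would pass 70% of its speed; a pose out of reach is approached as far as the arm can. A call with a gripper value outside its range is refused whole. The fingers move at their own pace and stop on an object; the grip force is fixed at half the most. Time passes only in rows, so rows that do not move let the fingers close. It gives the time, the measured TCP pose, the force and the opening at its end, in the units of the state.
- bot.read_state(): the state, without advancing time (a new reading comes with each control period).
- bot.camera(name): name is "scene" or "side" or "wrist"; returns a dict with "image" (384x512x3 uint8, red, green, blue), "camera_matrix" (3x3 intrinsics, pixels), "extrinsics" (4x4, takes a point from world to camera coordinates); the wrist camera has in their place "tool_from_camera" (4x4, takes a point from camera to tool coordinates, whose origin is the TCP and whose axes are the flange's). Camera axes: x right, y down, z forward; pixel columns grow to the right and rows downward; lengths in m; the calibration is good to about 2 mm. A picture is of the moment at which its call begins: read the wrist's pose just before it. There is no depth.
- bot.finish_job(): hands the job in, once; it reports no verdict.
The state is a dict: "time": time; "qpos": joint angles; "joint_velocities": joint speeds; "tau": joint torques, N m; "tool_pos": TCP position; "orientation": TCP orientation; "wrist_force": force on the tool from outside, world axes, zero at the start; "wrist_torque": the same for the moment, N m; "grip_width": opening from 0.0 (shut) to 1.0 (fully open).
Only numpy, scipy, OpenCV 4.12 (cv2) and the standard library are available. Lean on these libraries where they do the work, as an engineer would, in place of code of your own. Each camera call takes 0.05 s, during which the arm holds its last target. There are 200 camera calls.

## Working session

There is one attempt and no reset: what is moved stays moved. The work goes in short steps, Python scripts to look and compute and a tool call to move; the robot and the scene stay as the last step left them, time stands still between calls to the robot, and variables do not carry over. Pictures are saved under pics/ and viewed, on a budget of 10 in all, crops included, one or two more only if the job needs it, and the job is handed in when it is done.

Besides the shell and the picture viewer there is one more tool, called after ">>>" in YAML: its name, and indented under it one key for each argument. carry_out: Moves the arm, as the interface text tells. Its arguments: {"type":"object","properties":{"rows":{"type":"array","items":{"type":"array","items":{"type":"array","items":{"type":"number"}}}}},"required":["rows"]}

```bash
mkdir -p pics
python3 - <<'E'
from plant import bot
import cv2,numpy as np,pickle
d={}
for n in("scene","side","wrist"):
    c=bot.camera(n);d[n]=c
    if n!="wrist":print(n,c["camera_matrix"].tolist(),np.round(c["extrinsics"],4).tolist())
    else: print(n, np.round(c["tool_from_camera"],4).tolist())
pickle.dump(d,open("cam0.pkl","wb"))
a=cv2.resize(d["scene"]["image"],(800,600),interpolation=cv2.INTER_CUBIC)
b=cv2.resize(d["side"]["image"],(800,600),interpolation=cv2.INTER_CUBIC)
cv2.imwrite("pics/scene0.png",a[...,::-1]);cv2.imwrite("pics/side0.png",b[...,::-1])
s=bot.read_state();print(s["time"],s["tool_pos"],s["orientation"])
E
```

```text
scene [[354.818738242293, 0.0, 251.50775810625126], [0.0, 354.818738242293, 189.7106104290716], [0.0, 0.0, 1.0]] [[0.7304, 0.683, 0.0009, -0.445], [0.4997, -0.5334, -0.6825, -0.1815], [-0.4657, 0.499, -0.7308, 1.1139], [0.0, 0.0, 0.0, 1.0]]
side [[368.5636699334933, 0.0, 255.4479559655957], [0.0, 368.5636699334933, 187.16223574659384], [0.0, 0.0, 1.0]] [[-0.9406, -0.3391, -0.0145, 0.5419], [-0.1734, 0.5166, -0.8385, 0.0956], [0.2918, -0.7862, -0.5447, 0.8898], [0.0, 0.0, 0.0, 1.0]]
wrist [[0.0005, -0.9486, -0.3166, 0.081], [1.0, 0.0007, -0.0004, -0.0018], [0.0006, -0.3166, 0.9486, -0.1425], [0.0, 0.0, 0.0, 1.0]]
0.15 [6.74418544e-01 3.06806819e-05 2.30245508e-01] [[-2.31401435e-05  9.99998427e-01 -1.77331044e-03]
 [ 9.99999998e-01  2.32351174e-05  5.35368033e-05]
 [ 5.35779222e-05 -1.77330920e-03 -9.99998426e-01]]
```

View pics/scene0.png

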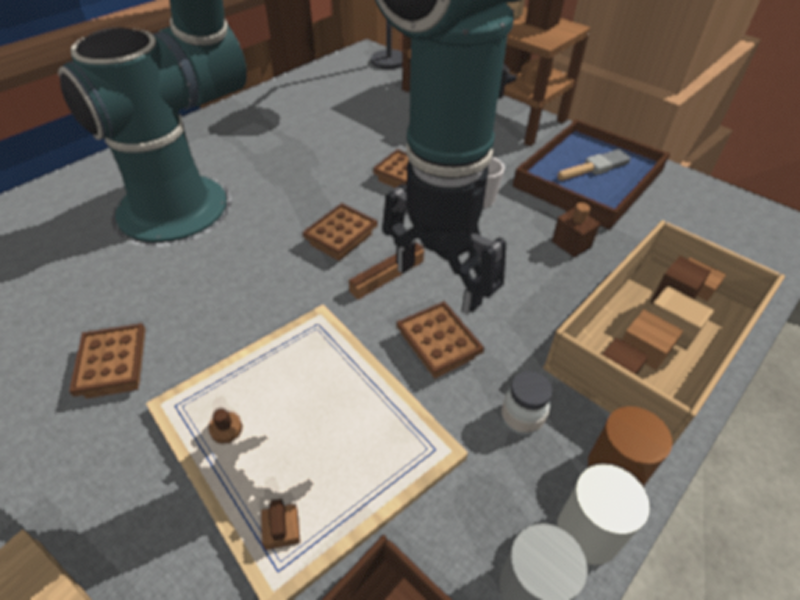

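View pics/side0.png

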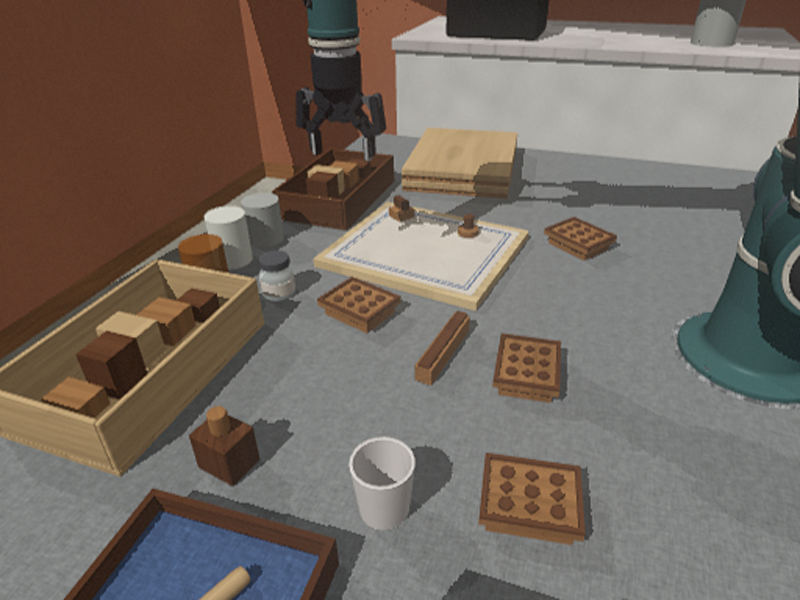

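The scene view shows the target block at about (440,338), with the facing board edge running from (322,308) to (467,453). The side view has the block at (358,303). I'll compute rough positions and look at the wrist view.

```bash
cat > h.py <<'E'
import numpy as np,cv2,pickle
def ray(c,px,z,T=None):
    """pixel (512-scale) -> world point at height z; T = camera-to-world (wrist) or None"""
    if T is None: T=np.linalg.inv(c["extrinsics"])
    d=T[:3,:3]@np.linalg.solve(c["camera_matrix"],[*px,1]);o=T[:3,3]
    return o+d*(z-o[2])/d[2]
def wristT(c,s):
    T=np.eye(4);T[:3,:3]=s["orientation"];T[:3,3]=s["tool_pos"];return T@c["tool_from_camera"]
def proj(c,p,T=None):
    E=c["extrinsics"] if T is None else np.linalg.inv(T)
    q=c["camera_matrix"]@(E[:3,:3]@np.asarray(p)+E[:3,3]);return q[:2]/q[2]
E
python3 - <<'E'
from h import *
d=pickle.load(open("cam0.pkl","rb"));k=512/800
S={"scene":[(397,322),(440,305),(483,347),(436,374)],"side":[(318,297),(352,279),(400,292),(365,314)]}
for n in S:
  print(n,[np.round(ray(d[n],(u*k,v*k),.034)[:2],4).tolist() for u,v in S[n]])
B={"scene":[(322,308),(467,453),(275,600),(150,405)],"side":[(473,292),(316,259),(383,204),(527,231)]}
for n in B:
  print("board",n,[np.round(ray(d[n],(u*k,v*k),.018)[:2],4).tolist() for u,v in B[n]])
O={"jar":("scene",527,420,0),"border1":("scene",355,285,.03),"border2":("scene",420,250,.03),"tall":("scene",575,240,0),"round":("scene",224,430,.018),"sq":("scene",280,535,.018)}
for n,(c,u,v,z) in O.items(): print(n,np.round(ray(d[c],(u*k,v*k),z)[:2],3))
w=d["wrist"]["image"];w=cv2.resize(w,(800,600),interpolation=cv2.INTER_CUBIC);cv2.imwrite("pics/w0.png",w[...,::-1])
a=cv2.resize(d["scene"]["image"][175:300,195:325],(416,400),interpolation=cv2.INTER_CUBIC)
b=cv2.resize(d["side"]["image"][165:215,195:345],None,fx=5,fy=5,interpolation=cv2.INTER_CUBIC)
E
```

```text
scene [[0.5577, 0.0642], [0.5836, 0.1373], [0.6847, 0.1161], [0.6649, 0.0307]]
side [[0.6814, 0.1139], [0.65, 0.0419], [0.5543, 0.0547], [0.586, 0.1347]]
board scene [[0.4391, 0.0127], [0.769, -0.0285], [0.7228, -0.3112], [0.3994, -0.2747]]
board side [[0.4407, -0.0094], [0.7581, -0.0276], [0.7269, -0.3086], [0.3894, -0.2749]]
jar [0.795 0.078]
border1 [0.45  0.078]
border2 [0.472 0.217]
tall [0.645 0.464]
round [ 0.508 -0.227]
sq [ 0.672 -0.263]
```

View pics/w0.png

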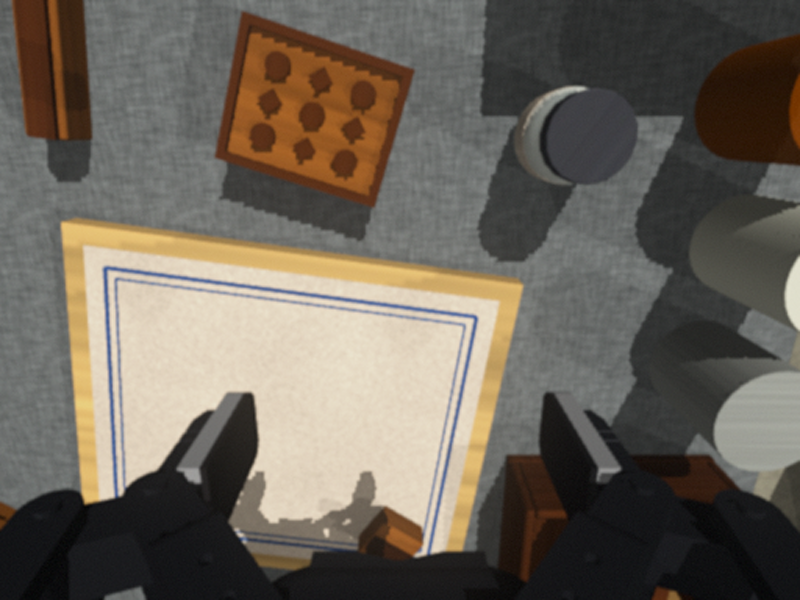

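The wrist view shows the block plate corners at about (247,12), (413,70), (374,207) and (218,157), and the board edge from (62,222) to (523,285).

Run:
```python
from h import *
from plant import bot
d=pickle.load(open("cam0.pkl","rb"));k=512/800;s=bot.read_state();c=d["wrist"];T=wristT(c,s)
print(np.round(T[:3,3],3),c["camera_matrix"][0,0])
img=c["image"]
f=lambda p:cv2.cornerSubPix(cv2.cvtColor(img,cv2.COLOR_RGB2GRAY),np.float32([[ (u+.5)*k-.5 for u in q] for q in p]).reshape(-1,1,2),(4,4),(-1,-1),(3,30,.01))[:,0]
P=[(247,12),(413,70),(374,207),(218,157)]
for z,L in((.034,P),(.018,[(62,222),(523,285)])):
  for raw,sub in zip(L,f(L)): print(raw,np.round(sub/k,1),np.round(ray(c,(raw[0]*k,raw[1]*k),z,T)[:2],4),np.round(ray(c,sub,z,T)[:2],4))
print([np.round(ray(c,(u*k,v*k),.03,T)[:2],3) for u,v in ((27,137),(90,138))],'jar',np.round(ray(c,(590*k,135*k),.075,T)[:2],3))
a=cv2.resize(img[130:215,20:345],None,fx=2.46,fy=2.46,interpolation=cv2.INTER_CUBIC);b=cv2.resize(d["scene"]["image"][190:300,190:310],None,fx=3.5,fy=3.5,interpolation=cv2.INTER_CUBIC)
m=np.zeros((600,800,3),np.uint8);a=a[:,:800];m[:a.shape[0],:a.shape[1]]=a;m[215:600,:420]=b[:385]
cv2.imwrite("pics/c1.png",m[...,::-1])
```

```text
[0.673 0.081 0.373] 316.4453096407121
(247, 12) [241.6  10.3] [0.5804 0.1499] [0.5772 0.1509]
(413, 70) [413.7  68.6] [0.6814 0.1178] [0.6818 0.1186]
(374, 207) [374.1 205. ] [0.6557 0.0325] [0.6557 0.0339]
(218, 157) [213.8 156.6] [0.5531 0.0653] [0.5504 0.0655]
(62, 222) [ 60.2 221.4] [0.4297 0.0193] [0.4285 0.0197]
(523, 285) [522.8 284.3] [ 0.7657 -0.0278] [ 0.7656 -0.0272]
[array([0.427, 0.078]), array([0.468, 0.077])] jar [0.782 0.079]
```

View pics/c1.png

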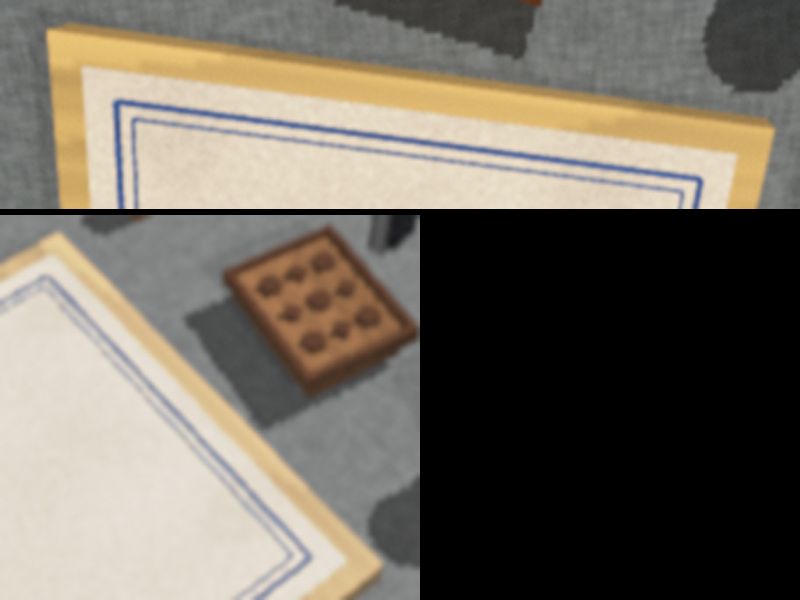

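The board's forward direction is about -98° (edge at -7.9°). The block is at (0.616, 0.092) with its long side at -17.1°, so it needs about 9° of squaring. I'll write a planner for moves in board coordinates, using two spread fingers tilted forward to push under the trailing overhang.

```bash
cat >> h.py <<'E'
from scipy.spatial.transform import Rotation as R_
P0=np.array([.597,-.004,0]);A=np.radians(-7.9)
e=np.array([np.cos(A),np.sin(A),0]);n=np.array([np.sin(A),-np.cos(A),0]);up=np.array([0,0,1.])
def pose(f,y,z,th,dl=0.,c=.011):
    """f fwd of board edge, y along it, z height (m) of the fingertip's forward corner; th fwd tilt deg; dl tip retraction"""
    t=np.radians(th);zt=np.sin(t)*n-np.cos(t)*up;xt=-(np.cos(t)*n+np.sin(t)*up)
    R=np.c_[xt,np.cross(zt,xt),zt];return R@[c,0,dl]+P0+f*n+y*e+z*up,R
def show(s,dl=0.,c=.011):
    R=s["orientation"];q=s["tool_pos"]+R@[-c,0,-dl]-P0;zt=R[:,2]
    print("t %.2f corner f %.4f y %.4f z %.4f tilt %.1f yaw-err %.2f grip %.2f"%(s["time"],q@n,q@e,q@up,np.degrees(np.arctan2(zt@n,-zt@up)),np.degrees(R[:,1]@n),s["grip_width"]),"F",np.round(s["wrist_force"],1),"Fn %.1f"%(s["wrist_force"]@n))
def plan(s,poses,jaw):
    p,R=s["tool_pos"],s["orientation"]
    for q,Q in poses:
        r=np.degrees(R_.from_matrix(R.T@Q).as_rotvec());d=R.T@(q-p)*100
        print("[%.1f,%.1f,%.1f,%.2f,%.2f,%.2f,%d],"%(*r,*d,jaw));p,R=q,Q
def interp(s,a,N,dl=0.):
    p,R=s["tool_pos"],s["orientation"];q,Q=pose(*a,dl=dl);v=R_.from_matrix(R.T@Q).as_rotvec()
    return [(p+(q-p)*i/N,R@R_.from_rotvec(v*i/N).as_matrix()) for i in range(1,N+1)]
E
python3 - <<'E'
from h import *
from plant import bot
s=bot.read_state();show(s);plan(s,interp(s,(-.19,.006,.09,30),5),60)
E
```

```text
t 0.15 corner f -0.0037 y 0.0776 z 0.2302 tilt 0.0 yaw-err -7.88 grip 1.00 F [ 0.2 -0.8  0.8] Fn 0.8
[0.4,-6.0,1.5,3.86,-0.88,2.92,60],
[0.4,-6.0,1.5,4.11,-0.96,2.51,60],
[0.4,-6.0,1.5,4.33,-1.06,2.07,60],
[0.4,-6.0,1.5,4.49,-1.17,1.62,60],
[0.4,-6.0,1.5,4.60,-1.28,1.15,60],
```

>>> carry_out:
  rows:
    - [[0.4,-6,1.5,3.9,-0.9,2.9,60],[0.4,-6,1.5,4.1,-1.0,2.5,60],[0.4,-6,1.5,4.3,-1.1,2.1,60],[0.4,-6,1.5,4.5,-1.2,1.6,60],[0.4,-6,1.5,4.6,-1.3,1.2,60]]

```text
time: 0.78
tool_pos: [0.6345, 0.1905, 0.0846]
orientation: [[0.135, 0.989, -0.063], [0.848, -0.148, -0.508], [-0.512, 0.015, -0.859]]
wrist_force: [1.2, 0.2, 0.3]
grip_width: 0.601
```

Run:
```python
from h import *
from plant import bot
s=bot.read_state();show(s);plan(s,interp(s,(-.19,.006,.04,30),5),60)
print(np.round(s["qpos"],0))
a=cv2.resize(bot.camera("side")["image"][100:260,130:343],(800,600),interpolation=cv2.INTER_CUBIC);cv2.imwrite("pics/s2.png",a[...,::-1])
```

```text
t 0.78 corner f -0.1884 y 0.0102 z 0.0902 tilt 30.8 yaw-err 0.61 grip 0.60 F [1.2 0.2 0.3] Fn -0.4
[0.1,0.2,-0.2,0.54,-0.10,0.84,60],
[0.1,0.2,-0.2,0.54,-0.10,0.84,60],
[0.1,0.2,-0.2,0.54,-0.10,0.85,60],
[0.1,0.2,-0.2,0.53,-0.09,0.85,60],
[0.1,0.2,-0.2,0.53,-0.09,0.85,60],
[ 27.  32.  90. -26.  78.  46.]
```

View pics/s2.png

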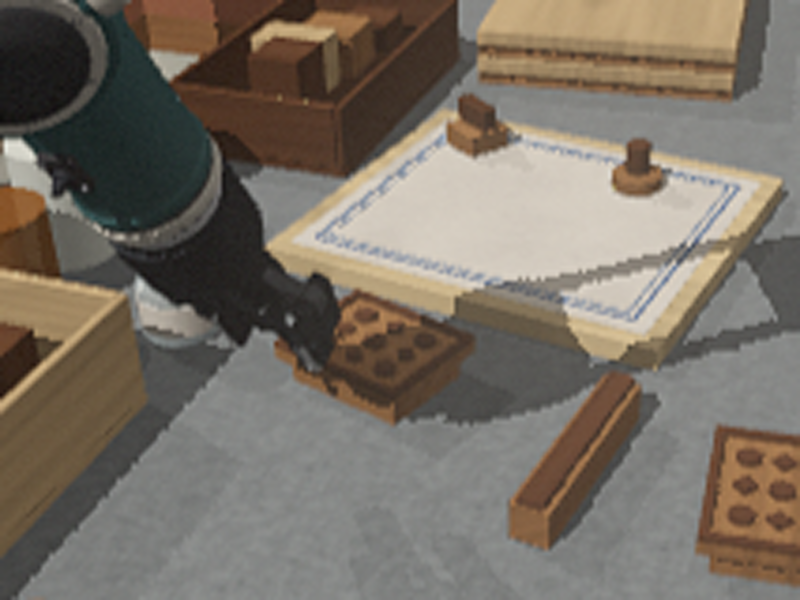

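The tool hovers behind the block with the tips toward its trailing side, and the block has not moved. Next I descend and feel for the table.

>>> carry_out:
  rows:
    - [[0.2,0.3,-0.3,0.9,-0.2,1.4,60],[0.2,0.3,-0.3,0.9,-0.1,1.4,60],[0.1,0.3,-0.3,0.9,-0.1,1.4,60],[0,0,0,0,0,0,60]]

```text
time: 1.32
tool_pos: [0.6247, 0.1976, 0.02]
orientation: [[0.108, 0.991, -0.08], [0.858, -0.134, -0.495], [-0.502, -0.015, -0.865]]
wrist_force: [0.8, -0.4, 0.5]
grip_width: 0.601
```

Run:
```python
from h import *
from plant import bot
s=bot.read_state();show(s);plan(s,interp(s,(-.19,.006,.014,30),5),60)
```

```text
t 1.32 corner f -0.1939 y -0.0002 z 0.0255 tilt 30.1 yaw-err -0.22 grip 0.60 F [ 0.8 -0.4  0.5] Fn 0.2
[-0.1,0.0,0.1,0.05,0.13,0.24,60],
[-0.1,0.0,0.1,0.05,0.13,0.24,60],
[-0.1,0.0,0.1,0.05,0.13,0.24,60],
[-0.1,0.0,0.1,0.05,0.13,0.24,60],
[-0.1,0.0,0.1,0.05,0.13,0.24,60],
```

>>> carry_out:
  rows:
    - [[0,0,0,0.1,0.2,0.35,60],[0,0,0,0.1,0.2,0.35,60],[0,0,0,0.1,0.2,0.25,60],[0,0,0,0,0,0,60]]

```text
time: 1.82
tool_pos: [0.6336, 0.193, 0.0136]
orientation: [[0.114, 0.991, -0.076], [0.859, -0.137, -0.493], [-0.499, -0.009, -0.867]]
wrist_force: [-0.1, -0.1, 0.3]
grip_width: 0.601
```

Run:
```python
from h import *
from plant import bot
s=bot.read_state();show(s)
a=cv2.resize(bot.camera("side")["image"][160:240,170:277],(800,600),interpolation=cv2.INTER_CUBIC);cv2.imwrite("pics/s3.png",a[...,::-1])
```

```text
t 1.82 corner f -0.1906 y 0.0092 z 0.0191 tilt 29.9 yaw-err -0.03 grip 0.60 F [-0.1 -0.1  0.3] Fn 0.1
```

View pics/s3.png

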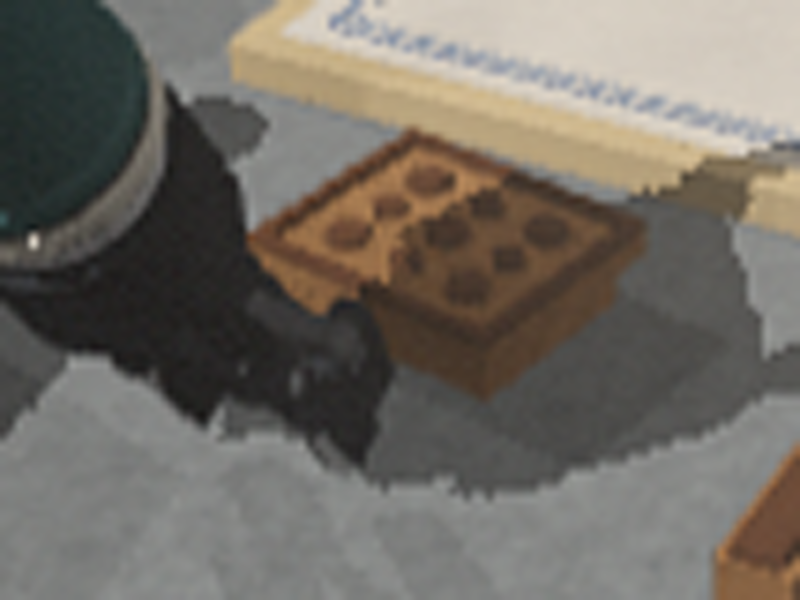

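The tip is close to the table behind the block's trailing side. I keep lowering until it touches.

>>> carry_out:
  rows:
    - [[0,0,0,0.2,-0.1,0.4,60],[0,0,0,0.1,0,0.3,60],[0,0,0,0,0,0,60]]

```text
time: 2.25
tool_pos: [0.6322, 0.1927, 0.0057]
orientation: [[0.114, 0.991, -0.076], [0.859, -0.136, -0.493], [-0.498, -0.009, -0.867]]
wrist_force: [-0.0, -0.3, 0.1]
grip_width: 0.6
```

>>> carry_out:
  rows:
    - [[0,0,0,0.2,0,0.3,60],[0,0,0,0.1,0,0.2,60],[0,0,0,0,0,0,60]]

```text
time: 2.62
tool_pos: [0.6325, 0.1932, 0.0014]
orientation: [[0.114, 0.991, -0.075], [0.859, -0.137, -0.494], [-0.499, -0.008, -0.866]]
wrist_force: [0.1, 0.4, 1.2]
grip_width: 0.598
```

>>> carry_out:
  rows:
    - [[0,0,0,0.1,0,0.2,60],[0,0,0,0,0,0,60]]

```text
time: 2.88
tool_pos: [0.6326, 0.1933, 0.0014]
orientation: [[0.115, 0.991, -0.075], [0.858, -0.137, -0.495], [-0.5, -0.007, -0.866]]
wrist_force: [-0.8, -0.5, 0.9]
grip_width: 0.597
```

>>> carry_out:
  rows:
    - [[0,0,0,0.2,0,0.4,60],[0,0,0,0,0,0,60]]

```text
time: 3.12
tool_pos: [0.6332, 0.1935, 0.0015]
orientation: [[0.117, 0.99, -0.074], [0.857, -0.139, -0.496], [-0.502, -0.005, -0.865]]
wrist_force: [-0.5, -0.9, -0.3]
grip_width: 0.603
```

The fingertip bottom touches the table at TCP z = 1.4 mm, so the tips sit about 5 mm short of the TCP at this opening. I lift about 2 mm and push forward.

Run:
```python
from h import *
from plant import bot
s=bot.read_state();show(s,.0047);plan(s,interp(s,(-.19,.006,.0135,30),1,.0047)+[pose(f,.006,.0135,30,.0047) for f in(-.17,-.155,-.14,-.125)],60)
```

```text
t 3.12 corner f -0.1935 y 0.0088 z 0.0111 tilt 30.1 yaw-err 0.07 grip 0.60 F [-0.5 -0.9 -0.3] Fn 1.0
[-0.3,0.1,0.1,-0.42,-0.27,-0.03,60],
[-0.0,-0.0,-0.0,-1.73,0.00,1.00,60],
[0.0,0.0,0.0,-1.30,0.00,0.75,60],
[0.0,0.0,0.0,-1.30,-0.00,0.75,60],
[0.0,0.0,0.0,-1.30,0.00,0.75,60],
```

>>> carry_out:
  rows:
    - [[-0.3,0.1,0.1,-0.4,-0.3,0,60],[0,0,0,-1.7,0,1.0,60],[0,0,0,-1.3,0,0.75,60],[0,0,0,-1.3,0,0.75,60],[0,0,0,-1.3,0,0.75,60]]

```text
time: 3.75
tool_pos: [0.6193, 0.1219, 0.0012]
orientation: [[0.118, 0.991, -0.069], [0.858, -0.137, -0.495], [-0.499, -0.001, -0.866]]
wrist_force: [0.8, 3.2, 0.8]
grip_width: 0.6
```

Run:
```python
from h import *
from plant import bot
s=bot.read_state();show(s,.0047);plan(s,interp(s,(-.105,.006,.0135,30),4,.0047),60)
```

```text
t 3.75 corner f -0.1206 y 0.0048 z 0.0107 tilt 30.0 yaw-err -0.03 grip 0.60 F [0.8 3.2 0.8] Fn -3.3
[-0.0,-0.0,0.0,-0.37,0.03,0.14,60],
[-0.0,-0.0,0.0,-0.37,0.03,0.14,60],
[-0.0,-0.0,0.0,-0.37,0.03,0.14,60],
[-0.0,-0.0,0.0,-0.37,0.03,0.14,60],
```

>>> carry_out:
  rows:
    - [[0,0,0,-0.9,0,0.3,60],[0,0,0,-0.9,0,0.4,60],[0,0,0,-0.8,0,0.4,60],[0,0,0,0,0,0,60]]

```text
time: 4.25
tool_pos: [0.6147, 0.0906, 0.0045]
orientation: [[0.119, 0.99, -0.071], [0.858, -0.139, -0.494], [-0.499, -0.002, -0.866]]
wrist_force: [-0.9, 0.5, -0.1]
grip_width: 0.598
```

Run:
```python
from h import *
from plant import bot
s=bot.read_state();show(s,.0047)
a=cv2.resize(bot.camera("scene")["image"][170:275,190:330],(800,600),interpolation=cv2.INTER_CUBIC);cv2.imwrite("pics/s4.png",a[...,::-1])
```

```text
t 4.25 corner f -0.0889 y 0.0046 z 0.0140 tilt 30.0 yaw-err 0.07 grip 0.60 F [-0.9  0.5 -0.1] Fn -0.4
```

View pics/s4.png

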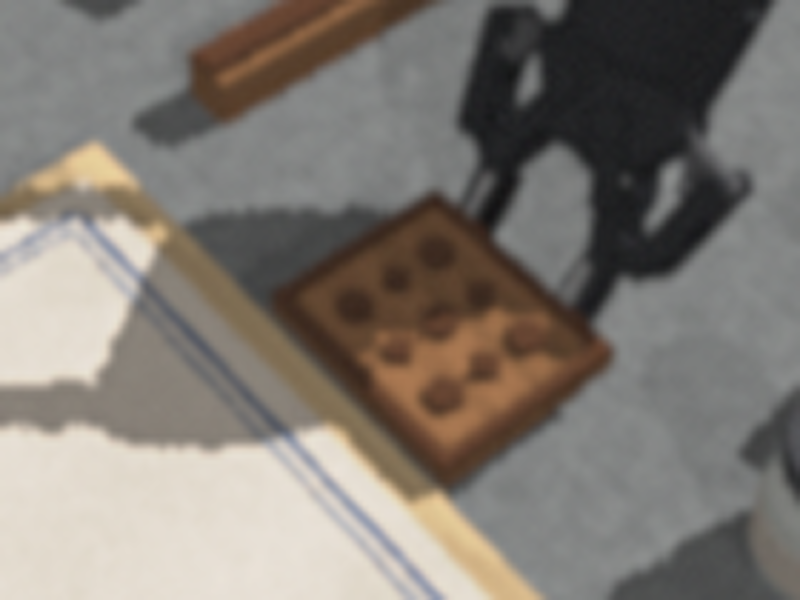

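Both fingers sit on the trailing side, and the block is nearly square and about 10 mm short of the board. I push it home.

>>> carry_out:
  rows:
    - [[0,0,0,-0.6,0,0.35,60],[0,0,0,-0.6,0,0.35,60],[0,0,0,-0.4,0,0.25,60]]

```text
time: 4.68
tool_pos: [0.6144, 0.0797, 0.0035]
orientation: [[0.122, 0.99, -0.064], [0.865, -0.138, -0.482], [-0.487, 0.003, -0.874]]
wrist_force: [-2.8, 20.2, 2.3]
grip_width: 0.605
```

Run:
```python
from h import *
from plant import bot
s=bot.read_state();show(s,.0047)
```

```text
t 4.67 corner f -0.0779 y 0.0057 z 0.0129 tilt 29.1 yaw-err 0.03 grip 0.61 F [-2.8 20.2  2.3] Fn -19.6
```

The block is home, with 20 N of push and the corner within 1 mm of prediction. Now the tipping arc.

```bash
cat >> h.py <<'E'
def arc(phi,s=.007,b=.001,y=.006,dl=.0047,L=(.008,.019)):
    th=np.interp(phi,[0,20,45,120],[30,45,45,-30]);t=np.radians(th);a=np.radians(phi)
    C=np.array(L)+.09*np.array([-np.cos(a),np.sin(a)])-s*np.array([-np.sin(t),np.cos(t)])+b*np.array([np.cos(t),np.sin(t)])
    return pose(C[0],y,C[1],th,dl)
E
python3 - <<'E'
from h import *
from plant import bot
s=bot.read_state();plan(s,[arc(x) for x in (4,10,16,22,28)],60)
E
```

```text
[0.1,-3.9,-0.1,-0.44,0.03,-0.50,60],
[0.0,-4.5,-0.0,-0.70,-0.00,-0.65,60],
[-0.0,-4.5,0.0,-0.82,0.00,-0.52,60],
[0.0,-3.0,0.0,-0.89,-0.00,-0.41,60],
[0.0,0.0,0.0,-0.89,-0.00,-0.32,60],
```

>>> carry_out:
  rows:
    - [[0.1,-3.9,-0.1,-0.45,0,-0.5,60],[0,-4.5,0,-0.7,0,-0.65,60],[0,-4.5,0,-0.8,0,-0.5,60],[0,-3,0,-0.9,0,-0.4,60]]

```text
time: 5.18
tool_pos: [0.6133, 0.0697, 0.0388]
orientation: [[0.098, 0.991, -0.095], [0.697, -0.137, -0.704], [-0.711, 0.003, -0.704]]
wrist_force: [-0.5, 0.5, -1.0]
grip_width: 0.601
```

Run:
```python
from h import *
from plant import bot
s=bot.read_state();show(s,.0047);plan(s,[arc(x) for x in (22,28,34,40,46)],60)
a=cv2.resize(bot.camera("side")["image"][140:245,200:340],(800,600),interpolation=cv2.INTER_CUBIC);cv2.imwrite("pics/s5.png",a[...,::-1])
```

```text
t 5.17 corner f -0.0709 y 0.0060 z 0.0499 tilt 45.3 yaw-err -0.05 grip 0.60 F [-0.5  0.5 -1. ] Fn -0.4
[0.2,0.3,-0.1,0.03,0.00,0.17,60],
[0.0,0.0,0.0,-0.89,-0.00,-0.32,60],
[0.0,0.0,0.0,-0.91,0.00,-0.23,60],
[0.0,0.0,0.0,-0.93,0.00,-0.13,60],
[-0.0,1.0,0.0,-0.92,-0.00,-0.05,60],
```

View pics/s5.png

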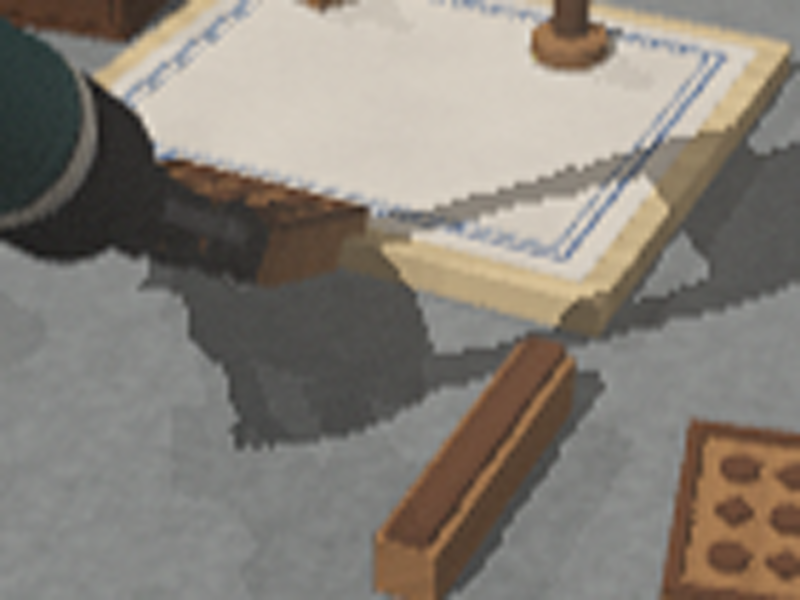

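The block is tipping on the edge as planned, so I continue the arc.

>>> carry_out:
  rows:
    - [[0,0,0,-0.85,0,-0.15,60],[0,0,0,-0.9,0,-0.2,60],[0,0,0,-0.9,0,-0.1,60],[0,1,0,-0.9,0,0,60]]

```text
time: 5.72
tool_pos: [0.61, 0.047, 0.069]
orientation: [[0.1, 0.991, -0.093], [0.71, -0.136, -0.691], [-0.697, 0.003, -0.717]]
wrist_force: [-1.0, 0.9, -0.8]
grip_width: 0.602
```

Run:
```python
from h import *
from plant import bot
s=bot.read_state();show(s,.0047);plan(s,[arc(x) for x in (46,52,58,64,70)],60)
```

```text
t 5.72 corner f -0.0477 y 0.0059 z 0.0800 tilt 44.2 yaw-err -0.08 grip 0.60 F [-1.   0.9 -0.8] Fn -0.7
[0.2,0.2,-0.1,0.13,0.01,-0.05,60],
[0.0,6.0,-0.0,-0.82,0.00,-0.06,60],
[-0.0,6.0,-0.0,-0.82,-0.00,-0.06,60],
[0.0,6.0,-0.0,-0.82,0.00,-0.06,60],
[-0.0,6.0,-0.0,-0.82,0.00,-0.06,60],
```

>>> carry_out:
  rows:
    - [[0.2,6,0,-0.75,0,-0.1,60],[0,6,0,-0.8,0,0,60],[0,6,0,-0.8,0,-0.1,60],[0,6,0,-0.8,0,0,60]]

```text
time: 6.22
tool_pos: [0.6066, 0.0209, 0.0914]
orientation: [[0.13, 0.991, -0.042], [0.934, -0.137, -0.33], [-0.332, 0.003, -0.943]]
wrist_force: [-0.5, 0.3, -0.5]
grip_width: 0.597
```

Run:
```python
from h import *
from plant import bot
s=bot.read_state();show(s,.0047);plan(s,[arc(x) for x in (70,76,82,88,94)],60)
a=cv2.resize(bot.camera("side")["image"][110:245,180:360],(800,600),interpolation=cv2.INTER_CUBIC);cv2.imwrite("pics/s6.png",a[...,::-1])
```

```text
t 6.22 corner f -0.0172 y 0.0061 z 0.0995 tilt 19.4 yaw-err -0.04 grip 0.60 F [-0.5  0.3 -0.5] Fn -0.2
[0.2,-0.6,-0.0,0.28,-0.01,0.14,60],
[-0.0,6.0,0.0,-0.82,-0.00,-0.06,60],
[0.0,6.0,0.0,-0.82,-0.00,-0.06,60],
[-0.0,6.0,-0.0,-0.82,0.00,-0.06,60],
[-0.0,6.0,-0.0,-0.82,0.00,-0.06,60],
```

View pics/s6.png

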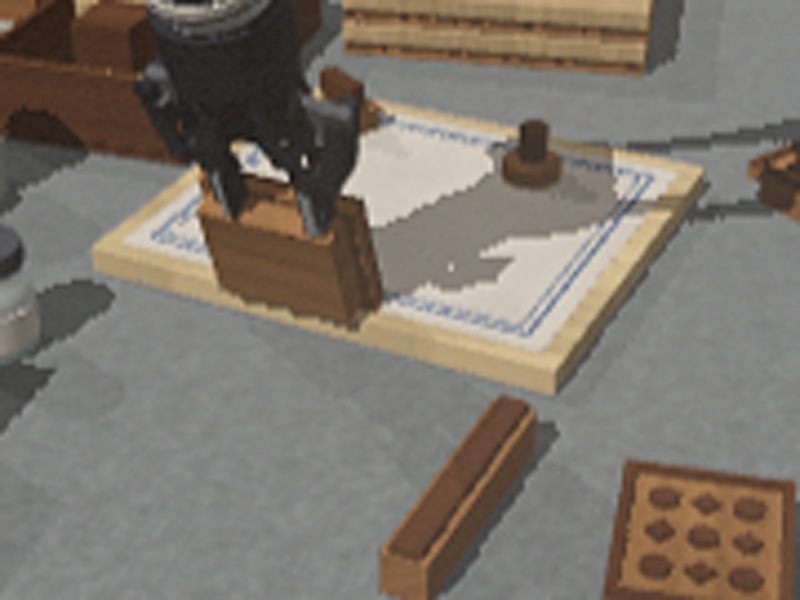

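The block stands nearly upright and square, with the fingers behind its top strip. I continue past the balance point.

>>> carry_out:
  rows:
    - [[0,5,0,-0.6,0,0,60],[0,6,0,-0.8,0,0,60],[0,6,0,-0.8,0,-0.1,60]]

```text
time: 6.65
tool_pos: [0.6035, -0.0046, 0.1024]
orientation: [[0.139, 0.99, 0.004], [0.99, -0.138, -0.035], [-0.034, 0.009, -0.999]]
wrist_force: [0.1, -0.6, 0.0]
grip_width: 0.601
```

```bash
cat >> h.py <<'E'
def arc2(phi,y=.006,s=.006,F=(.024,.018)):
    a=np.radians(phi);T=np.array([F[0]-.09*np.cos(a)-.014*np.sin(a),F[1]+.09*np.sin(a)-.014*np.cos(a)])
    th=90-phi;t=np.radians(th);C=T-s*np.array([-np.sin(t),np.cos(t)])
    return pose(C[0],y,C[1],th,.0047)
E
python3 - <<'E'
from h import *
from plant import bot
s=bot.read_state();show(s,.0047);plan(s,[arc2(x) for x in (88,94,100,106,112,118)],60)
E
```

```text
t 6.65 corner f 0.0105 y 0.0065 z 0.1074 tilt 1.9 yaw-err 0.06 grip 0.60 F [ 0.1 -0.6  0. ] Fn 0.6
[0.5,-0.1,-0.1,0.36,-0.06,0.59,60],
[-0.0,6.0,-0.0,-0.84,0.00,-0.22,60],
[0.0,6.0,0.0,-0.84,-0.00,-0.22,60],
[0.0,6.0,0.0,-0.84,0.00,-0.22,60],
[0.0,6.0,-0.0,-0.84,-0.00,-0.22,60],
[-0.0,6.0,-0.0,-0.84,0.00,-0.22,60],
```

>>> carry_out:
  rows:
    - [[0,3,0,-0.1,0,0.5,60],[0,6,0,-0.7,0,0,60],[0,6,0,-0.85,0,-0.1,60]]

```text
time: 7.02
tool_pos: [0.6013, -0.0235, 0.1011]
orientation: [[0.132, 0.99, 0.046], [0.964, -0.139, 0.228], [0.232, 0.014, -0.973]]
wrist_force: [-0.3, -0.2, -0.8]
grip_width: 0.599
```

Run:
```python
from h import *
from plant import bot
s=bot.read_state();show(s,.0047);plan(s,[arc2(x) for x in (100,106,112,118)],60)
a=cv2.resize(bot.camera("side")["image"][110:245,180:360],(800,600),interpolation=cv2.INTER_CUBIC);cv2.imwrite("pics/s7.png",a[...,::-1])
```

```text
t 7.03 corner f 0.0305 y 0.0069 z 0.1031 tilt -13.4 yaw-err 0.11 grip 0.60 F [-0.3 -0.2 -0.8] Fn 0.2
[0.8,-3.4,0.1,0.53,-0.10,0.19,60],
[0.0,6.0,0.0,-0.84,0.00,-0.22,60],
[0.0,6.0,-0.0,-0.84,-0.00,-0.22,60],
[-0.0,6.0,-0.0,-0.84,0.00,-0.22,60],
```

View pics/s7.png

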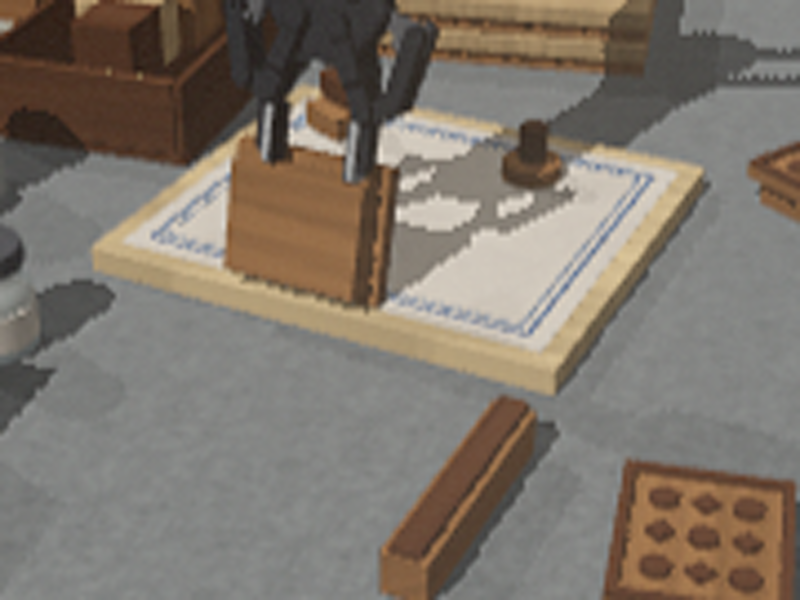

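The block is just past upright, square, with the fingers on the strip above the back block. I push further.

>>> carry_out:
  rows:
    - [[0.5,3,0,-0.8,0,0,60],[0,4,0,-0.9,0,-0.1,60],[0,4,0,-0.9,0,-0.2,60],[0,0,0,0,0,0,60]]

```text
time: 7.58
tool_pos: [0.5962, -0.0559, 0.0992]
orientation: [[0.127, 0.99, 0.065], [0.901, -0.142, 0.411], [0.416, 0.006, -0.909]]
wrist_force: [0.7, -0.1, 0.2]
grip_width: 0.597
```

Run:
```python
from h import *
from plant import bot
s=bot.read_state();show(s,.0047)
a=cv2.resize(bot.camera("side")["image"][110:245,180:360],(800,600),interpolation=cv2.INTER_CUBIC);cv2.imwrite("pics/s8.png",a[...,::-1])
```

```text
t 7.58 corner f 0.0635 y 0.0062 z 0.0989 tilt -24.6 yaw-err 0.27 grip 0.60 F [ 0.7 -0.1  0.2] Fn 0.0
```

View pics/s8.png

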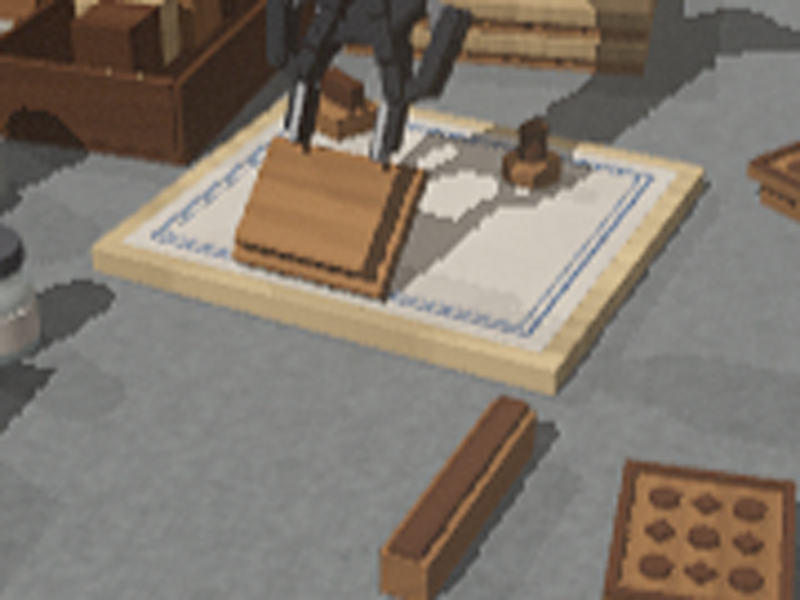

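It is falling over by itself. I retreat upward, set the tool vertical, close the fingers, and look with the wrist camera.

Run:
```python
from h import *
from plant import bot
s=bot.read_state();plan(s,interp(s,(.10,.006,.22,0),5),0)
```

```text
[0.1,-4.9,-0.0,0.30,0.01,-2.51,0],
[0.1,-4.9,-0.0,0.09,0.01,-2.53,0],
[0.1,-4.9,-0.0,-0.13,0.00,-2.52,0],
[0.1,-4.9,-0.0,-0.34,0.00,-2.50,0],
[0.1,-4.9,-0.0,-0.56,-0.00,-2.47,0],
```

>>> carry_out:
  rows:
    - [[0,-4.9,0,0.3,0,-2.5,0],[0,-4.9,0,0.1,0,-2.5,0],[0,-4.9,0,-0.1,0,-2.5,0],[0,-4.9,0,-0.3,0,-2.5,0],[0,-4.9,0,-0.6,0,-2.5,0]]

```text
time: 8.25
tool_pos: [0.5871, -0.0897, 0.2222]
orientation: [[0.142, 0.99, -0.001], [0.99, -0.142, -0.018], [-0.018, 0.001, -1.0]]
wrist_force: [0.2, 0.2, -0.7]
grip_width: 0.001
```

>>> carry_out:
  rows:
    - [[0,0,0,0,0,0,0],[0,0,0,0,0,0,0]]

```text
time: 8.5
tool_pos: [0.5883, -0.0869, 0.2246]
orientation: [[0.138, 0.99, 0.004], [0.99, -0.138, -0.018], [-0.017, 0.006, -1.0]]
wrist_force: [0.7, 0.7, 0.6]
grip_width: 0.002
```

Run:
```python
from h import *
from plant import bot
s=bot.read_state();show(s);c=bot.camera("wrist");sd=bot.camera("side");pickle.dump((s,c,sd),open("cam1.pkl","wb"))
m=np.zeros((600,800,3),np.uint8);m[:400,:534]=cv2.resize(c["image"],(534,400),interpolation=cv2.INTER_CUBIC)
m[400:,:]=0;b=cv2.resize(sd["image"][130:230,200:355],(310,200),interpolation=cv2.INTER_CUBIC);m[400:600,:310]=b
cv2.imwrite("pics/w9.png",m[...,::-1])
```

```text
t 8.50 corner f 0.0943 y 0.0028 z 0.2248 tilt 1.0 yaw-err 0.02 grip 0.00 F [0.7 0.7 0.6] Fn -0.8
```

View pics/w9.png

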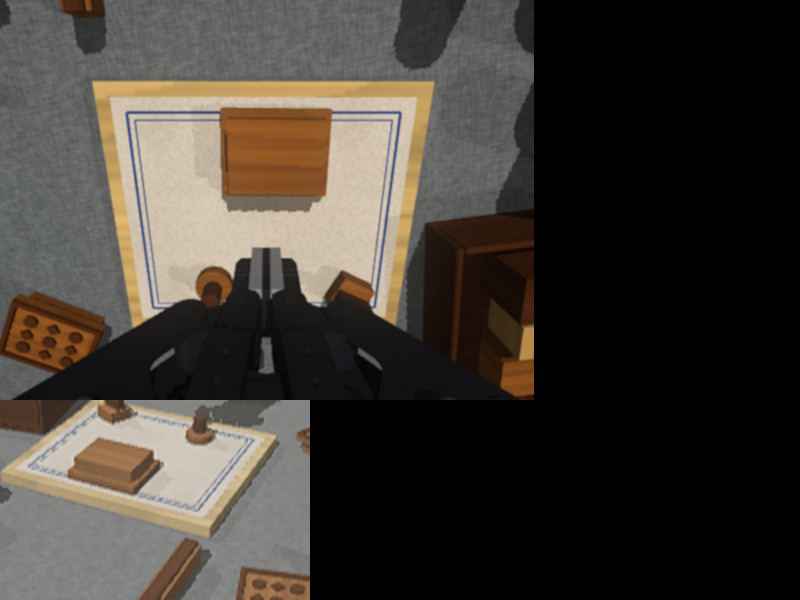

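It landed face down, wholly on the board: the block spans x 221 to 331 and y 108 to 195, parallel to the edge at y≈83. I compute the press point.

Run:
```python
from h import *
from plant import bot
s,c,_=pickle.load(open("cam1.pkl","rb"));T=wristT(c,s);k=512/534
for u,v,z in((276,157,.05),(221,108,.032),(331,109,.032),(95,83,.018),(433,82,.018)):
  q=ray(c,(u*k,v*k),z,T)-P0;print(u,v,np.round([q@n,q@e],4))
s=bot.read_state();plan(s,interp(s,(.085,.002,.075,0),5),0)
```

```text
276 157 [0.0692 0.0119]
221 108 [ 0.0244 -0.0416]
331 109 [0.0254 0.066 ]
95 83 [ 0.0014 -0.1672]
433 82 [0.0005 0.1688]
[0.1,0.2,-0.0,0.25,-0.03,2.98,0],
[0.1,0.2,-0.0,0.24,-0.03,2.98,0],
[0.1,0.2,-0.0,0.23,-0.03,2.98,0],
[0.1,0.2,-0.0,0.22,-0.02,2.99,0],
[0.1,0.2,-0.0,0.21,-0.02,2.99,0],
```

Run:
```python
from h import *
from plant import bot
s=bot.read_state();plan(s,interp(s,(.081,.012,.065,0),5),0)
```

```text
[0.1,0.2,-0.0,0.34,0.16,3.18,0],
[0.1,0.2,-0.0,0.32,0.17,3.18,0],
[0.1,0.2,-0.0,0.31,0.17,3.18,0],
[0.1,0.2,-0.0,0.30,0.18,3.19,0],
[0.1,0.2,-0.0,0.29,0.18,3.19,0],
```

>>> carry_out:
  rows:
    - [[0.1,0.2,0,0.35,0.2,3.2,0],[0.1,0.2,0,0.3,0.2,3.2,0],[0.1,0.2,0,0.3,0.2,3.2,0],[0.1,0.2,0,0.3,0.2,3.1,0],[0.1,0.2,0,0.3,0.2,2.7,0]]

```text
time: 9.22
tool_pos: [0.5984, -0.0775, 0.0621]
orientation: [[0.145, 0.989, -0.007], [0.989, -0.145, 0.004], [0.003, -0.007, -1.0]]
wrist_force: [-0.8, -0.3, -0.1]
grip_width: 0.002
```

>>> carry_out:
  rows:
    - [[0,0,0,0,0,0,0]]

```text
time: 9.35
tool_pos: [0.5948, -0.0774, 0.0579]
orientation: [[0.146, 0.989, -0.015], [0.989, -0.146, 0.006], [0.003, -0.015, -1.0]]
wrist_force: [-0.3, -0.4, 0.7]
grip_width: -0.001
```

Run:
```python
from h import *
from plant import bot
s=bot.read_state();show(s,0,0)
```

```text
t 9.35 corner f 0.0730 y 0.0079 z 0.0579 tilt -0.2 yaw-err 0.51 grip -0.00 F [-0.3 -0.4  0.7] Fn 0.4
```

>>> carry_out:
  rows:
    - [[0,0,-0.5,0,0.3,0.3,0],[0,0,0,0,0,0.5,0],[0,0,0,0,0,0.5,0]]

```text
time: 9.72
tool_pos: [0.5989, -0.0786, 0.0519]
orientation: [[0.138, 0.99, -0.014], [0.99, -0.138, 0.006], [0.004, -0.015, -1.0]]
wrist_force: [-18.3, 3.5, 39.1]
grip_width: 0.004
```

>>> carry_out:
  rows:
    - [[0,0,0,0,0,0.6,0],[0,0,0,0,0,0.6,0]]

```text
time: 9.98
tool_pos: [0.5988, -0.0786, 0.0519]
orientation: [[0.138, 0.99, -0.016], [0.99, -0.138, 0.006], [0.004, -0.016, -1.0]]
wrist_force: [-14.8, 1.8, 28.1]
grip_width: -0.001
```

>>> carry_out:
  rows:
    - [[0,0,0,0,-0.15,0.6,0],[0,0,0,0,-0.15,0.6,0],[0,0,0,0,-0.15,0.6,0],[0,0,0,0,-0.15,0.6,0],[0,0,0,0,-0.15,0.6,0]]

```text
time: 10.6
tool_pos: [0.5988, -0.0786, 0.052]
orientation: [[0.138, 0.99, -0.0], [0.99, -0.138, 0.004], [0.004, -0.001, -1.0]]
wrist_force: [-11.1, 2.7, 24.9]
grip_width: 0.001
```

>>> carry_out:
  rows:
    - [[0,0,0,0,-0.1,0.6,0],[0,0,0,0,-0.1,0.6,0],[0,0,0,0,-0.1,0.6,0]]

```text
time: 10.98
tool_pos: [0.5988, -0.0786, 0.0519]
orientation: [[0.138, 0.99, 0.005], [0.99, -0.138, 0.003], [0.004, 0.004, -1.0]]
wrist_force: [-12.2, 2.7, 27.3]
grip_width: -0.002
```

>>> carry_out:
  rows:
    - [[0,0,0,0,0,-0.5,0],[0,0,0,0,0,-3,0],[0,0,0,0,0,-5,0],[0,0,0,0,0,-5,0],[0,0,0,0,0,-5,0]]

```text
time: 11.6
tool_pos: [0.5969, -0.0795, 0.2432]
orientation: [[0.138, 0.99, 0.006], [0.99, -0.138, 0.003], [0.004, 0.005, -1.0]]
wrist_force: [1.0, 0.0, -1.1]
grip_width: 0.002
```

>>> carry_out:
  rows:
    - [[0,0,0,0,0,0,0],[0,0,0,0,0,0,0]]

```text
time: 11.85
tool_pos: [0.6007, -0.0803, 0.2509]
orientation: [[0.138, 0.99, 0.019], [0.99, -0.138, 0.001], [0.004, 0.019, -1.0]]
wrist_force: [0.7, -0.4, -0.1]
grip_width: 0.001
```

Run:
```python
from h import *
from plant import bot
s=bot.read_state();show(s);c=bot.camera("wrist");sc=bot.camera("scene")
pickle.dump((s,c),open("cam2.pkl","wb"))
m=np.zeros((600,800,3),np.uint8);m[:300,:400]=cv2.resize(sc["image"],(400,300),interpolation=cv2.INTER_AREA)
m[:300,400:]=cv2.resize(bot.camera("side")["image"],(400,300),interpolation=cv2.INTER_AREA)
m[300:,:400]=cv2.resize(c["image"],(400,300),interpolation=cv2.INTER_AREA)
m[300:,400:]=cv2.resize(c["image"][60:240,160:400],(400,300),interpolation=cv2.INTER_CUBIC)
cv2.imwrite("pics/w10.png",m[...,::-1])
```

```text
t 11.85 corner f 0.0860 y 0.0141 z 0.2508 tilt -0.2 yaw-err 0.03 grip 0.00 F [ 0.7 -0.4 -0.1] Fn 0.3
```

View pics/w10.png

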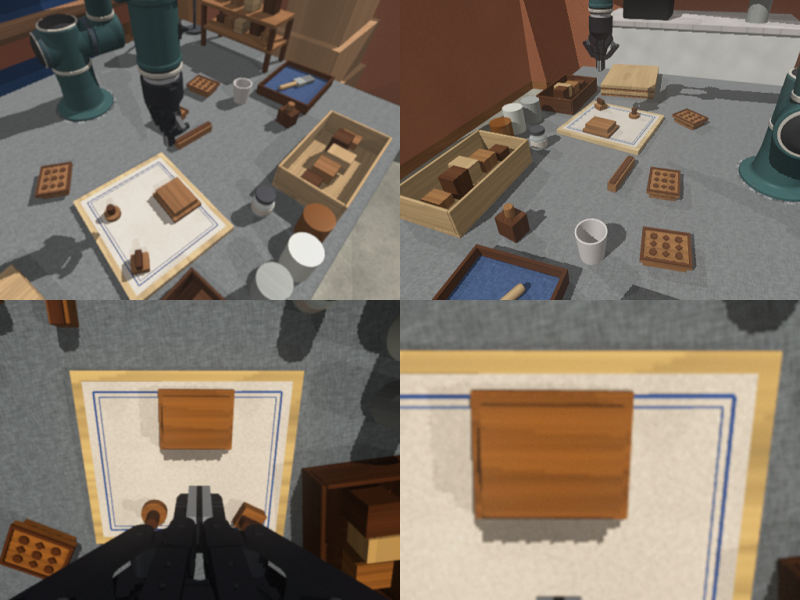

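The block lies face down inside the board. Its trailing border runs from (473,390) to (633,391) in the crop, parallel to the board edge at y≈351. The stamps, jar, cup and blocks are in place and the tool is clear.

```bash
python3 -c "
from plant import bot
print(bot.finish_job())"
```

```text
the job is handed in; nothing more can be done
None
```

The block was pushed square against the board, tipped over its edge, landed carved face down on the board, and was pressed. The job is handed in; the clock read about 12 s when I finished. I pushed with two spread, forward-tilted fingers under the trailing overhang, without gripping it.

**Press:** I pressed on the back with closed fingers for about 1.2 s. The vertical force readings were 25–39 N. A sideways force of about 11–18 N came with the press, but the tool position stayed steady within 0.1 mm, so the block did not slide.

**Last checks:**
- **Position:** before the press, the edge of the block nearest the board's edge measured about 24–25 mm in from it. The final view shows no visible change.
- **Squareness:** the block is within about half a degree of the board's edge.
- **Other items:** the stamps, border block, jar, cup and tall block all look unmoved.
- **Robot:** the tool is about 0.2 m above the block and touching nothing.

No check failed. The block slid forward a few millimetres while it was upright. I viewed 12 pictures, two over the budget of 10.

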